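# Screw the weather cap onto the amplifier's outlet

## Task

Put the large round metal cap, open end down, on the threaded outlet on top of the repeater amplifier: turn it gently backwards (anticlockwise) until the thread drops into place, then screw it down clockwise until it is fully home on the outlet's flange. Never force it against the thread, which 80 newtons would spoil; leave the other things on the bench alone, and let go of the cap once it sinks no further.

Things in the scene. Friction and masses are not known exactly. Their poses are not given: they have to be found in the camera images.
- cap: Large round aluminium cap, outside 50 mm across and 42 mm tall, knurled, closed top, open below; 84 to 168 g; stands open end down on the bench. Origin at the centre of its open rim, z up its axis to the closed top. Inside, bore 41.6 mm, three steel studs 120 degrees apart, 3.5 mm thick, 8 mm above the rim, reach in to 16.2 mm from the axis; they run in the outlet's thread.
- outlet (a point): Centre of the outlet on the amplifier's top face; z up. Round flange 56 mm across, 4 mm high; on it a core 30 mm across up to 31.5 mm, coned to 35.5 mm. Right-handed three-start thread, 38 mm across, from 6 to 27.5 mm high, falling 24 mm a turn, ridges 3 mm thick, 8 mm apart. How far round the starts lie is not told by these axes and differs each time. Fully home the cap's rim is 4 mm above here.
- amp: Fixed amplifier 240 x 200 x 60 mm, origin on the bench under the outlet, x -80 to 160; fins 22 mm high past x = 82. The cap first rests on ridges, rim 16 to 21 mm above the top, and a stop bars it clockwise. Back by up to 120 degrees it climbs, then falls 7 mm into a gap ended by a stop (it may land in it, or on a stop, first falling 5 mm). Home, 1/2 turn on, it sinks no more; do not turn on.
- screwdriver: Screwdriver lying on the bench, not needed; leave it. Origin under its middle, x along it to the tip.
- meter: Black box-shaped meter 70 x 100 x 45 mm, not needed; leave it. Origin at the centre of its underside.
- smallcap: Small aluminium cap, 28 mm across, 24 mm tall with a narrower top; does not belong here; leave it. Origin at the centre of its underside.

How it is judged (in metres and radians):
At the end, for the whole second after the job is handed in: The cap stands level (within 3.4 degrees) and centred (within 2.5 mm) on the outlet, screwed down so that its rim is within 1.3 mm of the flange's upper face (that is, less than 5.3 mm above the amplifier's top), released and at rest (z of cap in the frame of outlet below 0.0053 m and horizontal distance between cap and outlet below 0.0025 m and angle between cap's own z axis and vertical below 0.06 rad and linear speed of cap below 0.01 m/s and contact force between the fingers and cap below 0.1 N); the robot touches nothing.
It fails at once if the cap is forced: more than 80 N between cap and amplifier (contact force between cap and amp above 80 N).
It fails at once if the screwdriver is pushed away (more than 20 mm) (distance of screwdriver from where it was at the start of the episode above 0.02 m).
It fails at once if the meter is pushed away (more than 20 mm) (distance of meter from where it was at the start of the episode above 0.02 m).
It fails at once if the smallcap is pushed away (more than 20 mm) (distance of smallcap from where it was at the start of the episode above 0.02 m).
It also fails if it takes over 72 s, if anything falls off the work surface, if the arm or the gripper's body presses on something with over 40 N, if the wrist force passes 120 N, or if a joint passes its speed limit or range.

## Robot

A 6-joint arm with a two-finger parallel gripper is mounted at the origin on the work surface. World frame = base frame: x ahead of the robot, y to its left, z up, the work surface at z = 0. Lengths are in m, angles in degrees, forces in N, time in s.
With the tool pointing down it reaches from about 0.375 to 0.75 m from the base axis. Payload 9 kg.
Tool frame: the origin (TCP) lies at the very end of the fingers, on their centre line; the grasp point (between the pads) lies 19 mm behind it; z points along the fingers, y is the line along which they close (so a half turn about z gives the same grasp; the last joint's range is limited). The gripper opens to 85 mm and grips with 20 to 120 N. Pads are 22 mm wide; open, the fingers measure 114 mm over their backs; the gripper's body (76 mm by 85 mm) begins 54 mm behind the grasp point. The pads swing forward as they close: fully open they stand 13 mm farther back than shut.
Start: joints at [52.156, 5.964, 5.575, 89.605, 0, 77.527], TCP at [0.257, 0.542, 0.231] pointing down, gripper open.
Joint ranges: [-171.21, 171.21], [-48.23, 106.86], [-62.78, 66.21], [-105.2, 120.99], [-86.42, 89.51], [-180, 180]. Speed limits (degrees/s): [127.2, 127.2, 147.25, 180, 180, 180].

## Interface

Orientations are given as a 3x3 rotation matrix whose columns are the frame's x, y, z axes.
In Python, from cell import robot, optics gives the robot as it stands. The module is installed in compiled form; this text tells all that it offers.
- The arm moves only by the tool arm_command, never from a script. Its argument "commands" is a list of rows, each an object with "xyz": the shift along the tool's x, y, z in a scale on which 1.0 is 1000 mm, a list of three; "yaw": the turn about the tool's z in a scale on which 1.0 is 180 degrees; "hand": the closure, from -1 (fully open) to 1 (shut). A call has 1 to 10 rows; each row is the pose to reach, as a shift and turn from the pose commanded when the call began, along the tool's axes at that moment; what a row does not reach only later rows make up. A row lasts 1/12 s, in which the tool goes at most 41.7 mm and 7.16 degrees, less where a joint would pass 70% of its speed; a pose out of reach is approached as far as the arm can. A shift or turn number past 1, either way, is cut back to 1. A call with a gripper value outside its range is refused whole. The fingers move at their own pace and stop on an object; "newtons" is the grip in N (left out, the last holds). Time passes only in rows, so rows that repeat a pose let the fingers close. It gives the time, the measured TCP pose, the force, the opening and the grip force at its end, in the units of the state.
- robot.get_state(): the state, without advancing time (a new reading comes with each control period).
- optics.capture(name): name is "scene" or "side" or "wrist"; returns the picture (480x640x3 uint8, red, green, blue); there is no depth.
- optics.get_calibration(name): a dict with "vertical_fov" (degrees; the focal length in pixels is half the picture's height over the tangent of half this angle, whatever the lens; pixels are square), "cx", "cy" (the principal point, pixels), "k1" (the pictures are not rectified: a ray, as slopes to the right and down, at radius r is drawn at 1 + k1 r^2 times it, then the intrinsics apply), "camera_from_world" (4x4, takes a point from world to camera coordinates). Camera axes: x right, y up, looking along -z (the intrinsics and any distortion apply to the point x, -y, -z); pixel columns grow to the right and rows downward; lengths in m; the calibration is good to about 2 mm. A picture is of the moment at which its call begins: read the wrist's pose just before it. get_calibration takes no time and is no camera call; for the wrist camera it gives the pose at the moment of the call.
- robot.close_job(): hands the job in; it is judged then, once.
The state is a dict: "clock": time; "qpos": joint angles; "qd": joint speeds; "joint_torque": joint torques, N m; "eef_pos": TCP position; "tcp_rot": TCP orientation; "force": force on the tool from outside, world axes, zero at the start; "ft_torque": the same for the moment, N m; "grip_width": opening from 0.0 (shut) to 1.0 (fully open); "finger_force": force on a finger pad.
Only numpy, scipy, OpenCV 4.12 (cv2) and the standard library are available. Lean on these libraries where they do the work, as an engineer would, in place of code of your own. Each camera call takes 0.05 s, during which the arm holds its last target. There are 200 camera calls.

## Working session

There is one attempt and no reset: what is moved stays moved. The work goes in short steps, Python scripts to look and compute and a tool call to move; the robot and the scene stay as the last step left them, time stands still between calls to the robot, and variables do not carry over. Pictures are saved under pics/ and viewed, at most 10 in all, crops included, and the job is handed in when it is done.

Besides the shell and the picture viewer there is one more tool, called as name(argument=value, ...) on one line, values as JSON. arm_command: Moves the arm, as the interface text tells. Its arguments: {"type":"object","properties":{"commands":{"type":"array"},"newtons":{"type":"number"}},"required":["commands"]}

```bash
mkdir -p pics
cat > h.py <<'E'
import numpy as np, cv2, json
from cell import robot, optics
def cal(n):
    c=optics.get_calibration(n); f=240/np.tan(np.radians(c['vertical_fov'])/2)
    return f,c['cx'],c['cy'],c['k1'],np.array(c['camera_from_world'])
def ray(C,uv):
    f,cx,cy,k,T=C
    # undistort: (u-cx)/f = s*(1+k r^2)
    d=np.array([(uv[0]-cx)/f,(uv[1]-cy)/f]); s=d.copy()
    for _ in range(30): s=d/(1+k*(s@s))
    R=T[:3,:3]; o=-R.T@T[:3,3]
    v=R.T@np.array([s[0],-s[1],-1]); return o,v/np.linalg.norm(v)
def plane(C,uv,z):
    o,v=ray(C,uv); return o+v*(z-o[2])/v[2]
def proj(C,p):
    f,cx,cy,k,T=C
    q=T[:3,:3]@np.asarray(p)+T[:3,3]; s=np.array([q[0],-q[1]])/-q[2]
    s=s*(1+k*(s@s)); return np.array([cx,cy])+f*s
def snap(n,tag):
    im=optics.capture(n); cv2.imwrite(f'pics/{tag}.png',im[:,:,::-1]); return im
E
python3 - <<'E'
from h import *
s=robot.get_state(); print(s['clock'],s['eef_pos'],s['tcp_rot'],s['force'],s['grip_width'])
for n in ['scene','side','wrist']:
    C=cal(n); print(n,C[:4],ray(C,(320,240)))
    snap(n,n+'0')
a=cv2.imread('pics/scene0.png');b=cv2.imread('pics/side0.png')
E
```

```text
0.0 [0.25685847 0.54185043 0.23051691] [[-9.03545739e-01  4.28490833e-01 -8.39174381e-04]
 [ 4.28491551e-01  9.03545151e-01 -1.07266209e-03]
 [ 2.98606072e-04 -1.32877839e-03 -9.99999073e-01]] [-0.69713943 -0.12800523 -0.05811179] 1.0013748257383714
scene (np.float64(574.1813857637899), 322.223316187923, 237.4215906232238, -0.12143474890360405) (array([0.93568885, 0.3328504 , 0.94145517]), array([-0.3953889 , -0.37204161, -0.83979322]))
side (np.float64(457.74923232468836), 310.4472326668232, 236.1185994160081, 0.018161158316117622) (array([ 0.39218092, -0.61654668,  0.57204633]), array([ 0.18741697,  0.71824869, -0.67006992]))
wrist (np.float64(334.999688902493), 319.8866187421023, 245.36545393839165, -0.0246880310928162) (array([0.19559504, 0.56980464, 0.37384322]), array([ 0.22564377, -0.10873137, -0.96812312]))
```

View pics/scene0.png

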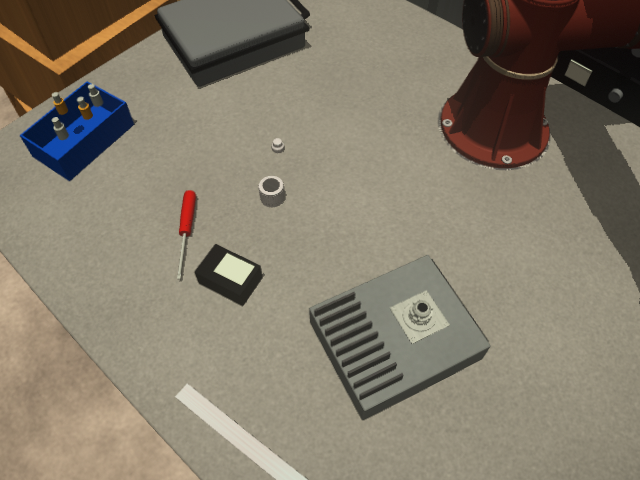

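View pics/side0.png

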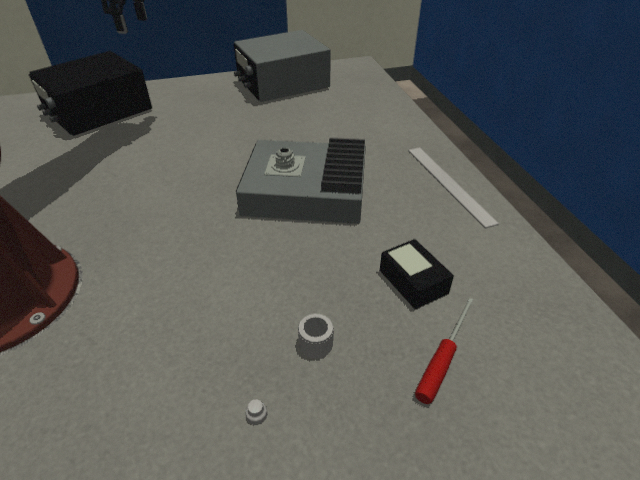

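Scene view: cap at about (271,190) with a dark top disc, outlet on the amp at (421,310), screwdriver (186,235), meter (230,272), small cap (278,145). Side view: cap at (316,333), outlet at (284,158), small cap (256,411).

Run:
```python
from h import *
def dark(n,box,th,z):
    im=cv2.imread(f'pics/{n}0.png'); g=cv2.cvtColor(im,6); x0,y0,x1,y1=box
    m=(g[y0:y1,x0:x1]<th).astype(np.uint8)
    k,l,st,ce=cv2.connectedComponentsWithStats(m)
    for i in range(1,k):
        if st[i,4]>15:
            uv=ce[i]+[x0,y0]; print(n,uv.round(1),st[i,2:],plane(cal(n),uv,z).round(4))
dark('scene',(258,174,286,195),90,.042)
dark('side',(300,316,333,342),100,.042)
dark('scene',(410,298,432,315),70,.0955)
dark('side',(276,146,293,157),70,.0955)
for n in('scene','side'):
    C=cal(n)
    P={'scene':dict(small=(278,145),meter=(230,272),shaft=(180,278),handle=(188,195),c1=(430,256),c2=(489,348),c3=(364,418),c4=(309,312)),'side':dict(small=(256,411),meter=(410,260))}[n]
    for k,v in P.items(): print(n,k,plane(C,v,{'c':.06,'s':.01}.get(k[0],.045) if k not in('shaft','handle') else .01).round(3))
```

```text
scene [270.5 184.9] [ 16  13 165] [ 0.4835 -0.2272  0.042 ]
scene [282.  192.5] [ 8  6 22] [ 0.4814 -0.1967  0.042 ]
side [315.2 326.6] [ 24  20 360] [ 0.4867 -0.2248  0.042 ]
side [302.8 339.2] [10  7 33] [ 0.4647 -0.2413  0.042 ]
side [328.6 338.7] [13  8 47] [ 0.4996 -0.2496  0.042 ]
scene [422.1 306.8] [ 9  9 63] [0.5192 0.1697 0.0955]
side [283.9 149.7] [ 9  4 27] [0.5246 0.1728 0.0955]
scene small [ 0.379 -0.314  0.01 ]
scene meter [ 0.674 -0.136  0.045]
scene shaft [ 0.737 -0.214  0.01 ]
scene handle [ 0.601 -0.353  0.01 ]
scene c1 [0.411 0.111 0.06 ]
scene c2 [0.487 0.292 0.06 ]
scene c3 [0.713 0.214 0.06 ]
scene c4 [0.64  0.028 0.06 ]
side small [ 0.385 -0.312  0.01 ]
side meter [ 0.669 -0.137  0.045]
```

View pics/wrist0.png

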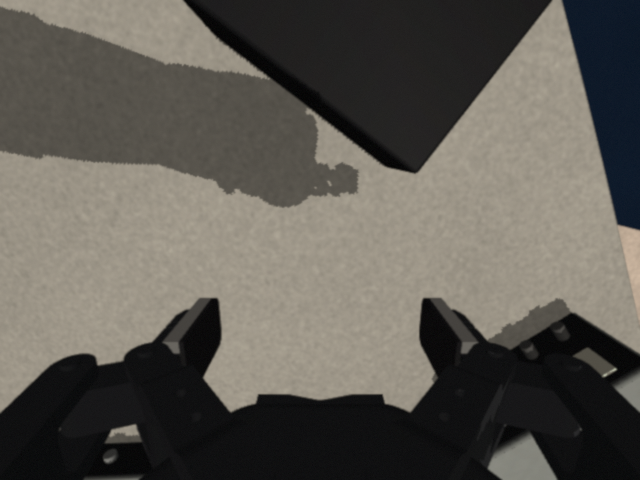

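Careful with the scale: shifts go in shares of 1000 mm and turns go in shares of 180 degrees. That gives: -398 mm is -0.398, -222 mm is -0.222.

arm_command(commands=[{"xyz": [-0.398, -0.222, 0], "yaw": 0, "hand": -1}, {"xyz": [-0.398, -0.222, 0], "yaw": 0, "hand": -1}, {"xyz": [-0.398, -0.222, 0], "yaw": 0, "hand": -1}, {"xyz": [-0.398, -0.222, 0], "yaw": 0, "hand": -1}, {"xyz": [-0.398, -0.222, 0], "yaw": 0, "hand": -1}, {"xyz": [-0.398, -0.222, 0], "yaw": 0, "hand": -1}, {"xyz": [-0.398, -0.222, 0], "yaw": 0, "hand": -1}, {"xyz": [-0.398, -0.222, 0], "yaw": 0, "hand": -1}, {"xyz": [-0.398, -0.222, 0], "yaw": 0, "hand": -1}, {"xyz": [-0.398, -0.222, 0], "yaw": 0, "hand": -1}])

```text
clock: 0.98
eef_pos: [0.4996, 0.201, 0.2313]
tcp_rot: [[-0.904, 0.428, 0.0], [0.428, 0.904, 0.0], [-0.0, 0.0, -1.0]]
force: [-0.0, 1.0, -0.2]
grip_width: 1.001
finger_force: 0.0
```

To row units: -34 mm is -0.034, -19 mm is -0.019.

arm_command(commands=[{"xyz": [-0.034, -0.019, 0], "yaw": 0, "hand": -1}, {"xyz": [-0.034, -0.019, 0], "yaw": 0, "hand": -1}, {"xyz": [-0.034, -0.019, 0], "yaw": 0, "hand": -1}, {"xyz": [-0.034, -0.019, 0], "yaw": 0, "hand": -1}])

```text
clock: 1.32
eef_pos: [0.5212, 0.1711, 0.231]
tcp_rot: [[-0.903, 0.429, -0.001], [0.429, 0.903, 0.0], [0.001, -0.0, -1.0]]
force: [-0.2, 0.6, -0.4]
grip_width: 1.002
finger_force: 0.0
```

```bash
cat > look.py <<'E'
from h import *
import sys
C=cal('wrist'); s=robot.get_state(); im=snap('wrist',sys.argv[1])
np.save('pics/'+sys.argv[1]+'.npy',np.array([*C[:4],*C[4].ravel()]))
print(s['clock'],s['eef_pos'].round(4) if hasattr(s['eef_pos'],'round') else s['eef_pos'],s['force'],s['qpos'])
for p in [(.522,.171,.0955),(.485,-.226,.042)]: print(proj(C,p).round(1))
E
python3 look.py w1
```

```text
1.3167 [0.5212 0.1711 0.231 ] [-0.18158817  0.64260511 -0.44320408] [ 4.49890488e+00 -2.98375525e+00 -3.54577050e+00  8.94816454e+01
  2.03835064e-02  2.99075851e+01]
[321.8 235.5]
[ -4.2 340.4]
```

View pics/w1.png

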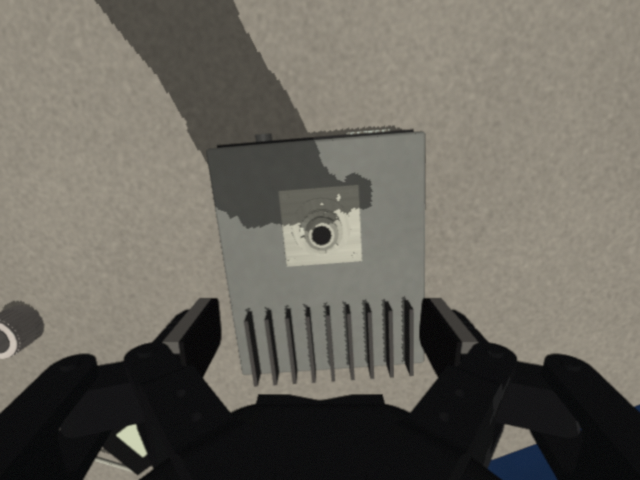

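The outlet's core shows as a dark hole at about (321,235) in a white ring; the cap is at the left edge (5,335). I'll measure the hole's centre.

Run:
```python
from h import *
d=np.load('pics/w1.npy'); C=(*d[:4],d[4:].reshape(4,4))
g=cv2.cvtColor(cv2.imread('pics/w1.png'),6)
x0,y0=306,220; m=(g[y0:252,x0:338]<70).astype(np.uint8)
k,l,st,ce=cv2.connectedComponentsWithStats(m)
for i in range(1,k):
    if st[i,4]>20:
        uv=ce[i]+[x0,y0]; print(uv,st[i],[plane(C,uv,z).round(4) for z in (.0955,.0915)])
        r=np.sqrt(st[i,4]/np.pi); print('diam m',2*r*(ray(C,uv)[0][2]-.0955)/C[0])
m=(g[y0:252,x0:338]>170).astype(np.uint8)
k,l,st,ce=cv2.connectedComponentsWithStats(m)
for i in range(1,k):
    if st[i,4]>20: print('white',ce[i]+[x0,y0],st[i])
cv2.imwrite('pics/o1.png',cv2.resize(cv2.imread('pics/w1.png')[170:280,260:390],None,fx=5,fy=5,interpolation=cv2.INTER_CUBIC))
```

```text
[320.96812749 235.03984064] [  7   7  18  18 251] [array([0.5213, 0.1705, 0.0955]), array([0.5222, 0.1701, 0.0915])]
diam m 0.014879099723750157
white [328.65306122 233.46938776] [13  4 15 23 49]
white [309.02272727 248.65909091] [ 0 23 11  9 44]
white [333.4893617  248.82978723] [21 25 11  7 47]
```

View pics/o1.png

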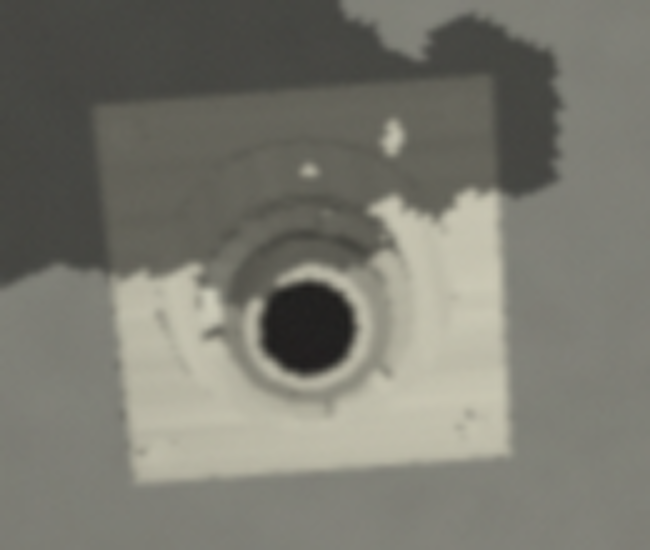

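To row units: -374 mm is -0.374, -138 mm is -0.138.

arm_command(commands=[{"xyz": [-0.138, -0.374, 0], "yaw": 0, "hand": -1}, {"xyz": [-0.138, -0.374, 0], "yaw": 0, "hand": -1}, {"xyz": [-0.138, -0.374, 0], "yaw": 0, "hand": -1}, {"xyz": [-0.138, -0.374, 0], "yaw": 0, "hand": -1}, {"xyz": [-0.138, -0.374, 0], "yaw": 0, "hand": -1}, {"xyz": [-0.138, -0.374, 0], "yaw": 0, "hand": -1}, {"xyz": [-0.138, -0.374, 0], "yaw": 0, "hand": -1}, {"xyz": [-0.138, -0.374, 0], "yaw": 0, "hand": -1}, {"xyz": [-0.138, -0.374, 0], "yaw": 0, "hand": -1}, {"xyz": [-0.138, -0.374, 0], "yaw": 0, "hand": -1}])

```text
clock: 2.2
eef_pos: [0.4855, -0.2282, 0.2313]
tcp_rot: [[-0.904, 0.428, 0.0], [0.428, 0.904, -0.001], [-0.001, -0.001, -1.0]]
force: [0.6, 0.1, 0.2]
grip_width: 0.999
finger_force: 0.0
```

arm_command(commands=[{"xyz": [0, 0, 0.04], "yaw": 0, "hand": -1}, {"xyz": [0, 0, 0.06], "yaw": 0, "hand": -1}, {"xyz": [0, 0, 0.06], "yaw": 0, "hand": -1}, {"xyz": [0, 0, 0.06], "yaw": 0, "hand": -1}, {"xyz": [0, 0, 0.06], "yaw": 0, "hand": -1}])

```text
clock: 2.62
eef_pos: [0.4867, -0.2253, 0.1731]
tcp_rot: [[-0.904, 0.427, 0.002], [0.427, 0.904, -0.001], [-0.002, -0.0, -1.0]]
force: [-0.3, 0.9, 0.3]
grip_width: 1.003
finger_force: 0.0
```

```bash
python3 look.py w2
python3 - <<'E'
from h import *
d=np.load('pics/w1.npy'); C=(*d[:4],d[4:].reshape(4,4))
print('plate',plane(C,(321.4,225.8),.061))
E
```

```text
2.6167 [ 0.4867 -0.2253  0.1731] [-0.30065841  0.89717078  0.26244678] [-3.88254855e+01 -5.53230967e+00 -1.19979413e+01  8.34300264e+01
  9.31026846e-03 -1.35528029e+01]
[901.8  49.7]
[320.  234.1]
plate [0.52086224 0.1712648  0.061     ]
```

View pics/w2.png

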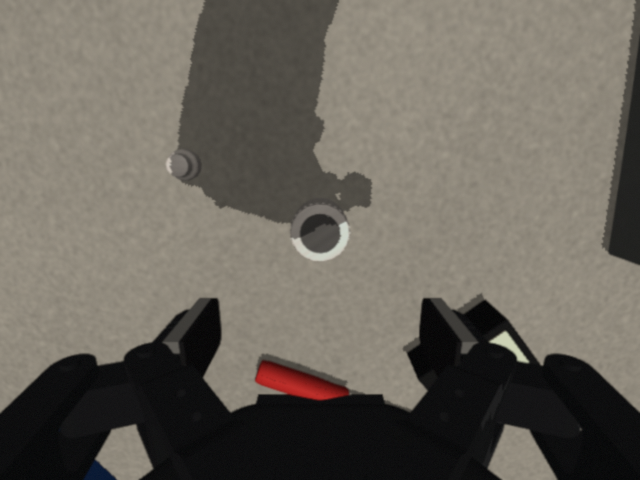

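Run:
```python
from h import *
d=np.load('pics/w2.npy'); C=(*d[:4],d[4:].reshape(4,4))
g=cv2.GaussianBlur(cv2.cvtColor(cv2.imread('pics/w2.png'),6),(3,3),0)
for uv in [(320,x) for x in range(196,270,4)]: print(g[uv[1],uv[0]],end=' ')
m=(g[208:258,295:345]<85).astype(np.uint8)
k,l,st,ce=cv2.connectedComponentsWithStats(m)
print()
for i in range(1,k):
    if st[i,4]>50: 
        uv=ce[i]+[295,208]; bb=np.array([295+st[i,0]+(st[i,2]-1)/2,208+st[i,1]+(st[i,3]-1)/2]); print(uv,st[i],plane(C,uv,.042),plane(C,bb,.042))
c,r=cv2.minEnclosingCircle(np.argwhere(g[225:270,280:360]>180)[:,::-1].astype(np.float32)); uv=np.array(c)+[280,225]
p=plane(C,uv,.042);print('ring',uv,r,p, r*2*(ray(C,uv)[0][2]-.042)/C[0])
s=robot.get_state(); print((np.array(s['tcp_rot']).T@(p-s['eef_pos'])*1000).round(1))
```

```text
77 69 93 117 109 40 39 46 76 78 79 76 75 77 114 205 183 137 140 
[319.28080986 231.88732394] [   5    6   39   37 1136] [ 0.48299893 -0.22569274  0.042     ] [ 0.48298614 -0.2259476   0.042     ]
ring [320.  233.5] 28.306459426879883 [ 0.48451585 -0.22574061  0.042     ] 0.046326035988285386
[  2.5  -1.1 131.4]
```

The cap's top shows at (320,232), measured at (0.484,-0.226); the small cap (183,165) and screwdriver handle (305,380) are clear of the fingers. Descending.

To row units: 167 mm is 0.167, 160 mm is 0.16.

arm_command(commands=[{"xyz": [0.002, -0.0015, 0.04], "yaw": 0, "hand": -1}, {"xyz": [0.002, -0.0015, 0.08], "yaw": 0, "hand": -1}, {"xyz": [0.002, -0.0015, 0.12], "yaw": 0, "hand": -1}, {"xyz": [0.002, -0.0015, 0.145], "yaw": 0, "hand": -1}, {"xyz": [0.002, -0.0015, 0.16], "yaw": 0, "hand": -1}, {"xyz": [0.002, -0.0015, 0.167], "yaw": 0, "hand": -1}, {"xyz": [0.002, -0.0015, 0.167], "yaw": 0, "hand": -1}, {"xyz": [0.002, -0.0015, 0.167], "yaw": 0, "hand": -1}])

```text
clock: 3.33
eef_pos: [0.4846, -0.2269, 0.006]
tcp_rot: [[-0.904, 0.428, 0.002], [0.428, 0.904, -0.001], [-0.002, -0.0, -1.0]]
force: [0.4, 0.3, 0.1]
grip_width: 0.999
finger_force: 0.0
```

arm_command(commands=[{"xyz": [0, 0, 0], "yaw": 0, "hand": 1}, {"xyz": [0, 0, 0], "yaw": 0, "hand": 1}, {"xyz": [0, 0, 0], "yaw": 0, "hand": 1}, {"xyz": [0, 0, 0], "yaw": 0, "hand": 1}, {"xyz": [0, 0, 0], "yaw": 0, "hand": 1}, {"xyz": [0, 0, 0], "yaw": 0, "hand": 1}, {"xyz": [0, 0, 0], "yaw": 0, "hand": 1}, {"xyz": [0, 0, 0], "yaw": 0, "hand": 1}, {"xyz": [0, 0, 0], "yaw": 0, "hand": 1}, {"xyz": [0, 0, 0], "yaw": 0, "hand": 1}], newtons=30)

```text
clock: 4.17
eef_pos: [0.4843, -0.227, 0.0057]
tcp_rot: [[-0.904, 0.428, 0.002], [0.428, 0.904, -0.001], [-0.002, -0.0, -1.0]]
force: [-1.5, 1.7, 6.0]
grip_width: 0.57
finger_force: 29.9
```

To row units: -150 mm is -0.15, -120 mm is -0.12.

arm_command(commands=[{"xyz": [0, 0, -0.01], "yaw": 0, "hand": 1}, {"xyz": [0, 0, -0.04], "yaw": 0, "hand": 1}, {"xyz": [0, 0, -0.08], "yaw": 0, "hand": 1}, {"xyz": [0, 0, -0.12], "yaw": 0, "hand": 1}, {"xyz": [0, 0, -0.15], "yaw": 0, "hand": 1}, {"xyz": [0, 0, -0.15], "yaw": 0, "hand": 1}, {"xyz": [0, 0, -0.15], "yaw": 0, "hand": 1}])

```text
clock: 4.75
eef_pos: [0.4846, -0.2273, 0.1571]
tcp_rot: [[-0.904, 0.429, 0.003], [0.428, 0.904, -0.003], [-0.004, -0.001, -1.0]]
force: [-0.4, 0.8, -2.0]
grip_width: 0.567
finger_force: 31.4
```

```bash
python3 look.py w3
python3 - <<'E'
from h import *
s=robot.get_state();print(s['grip_width'],s['finger_force'],s['force'])
g=cv2.imread('pics/w3.png'); cv2.imwrite('pics/w3c.png',cv2.resize(g[220:400,200:440],None,fx=3,fy=3))
E
```

```text
4.75 [ 0.4846 -0.2273  0.1571] [-0.39531266  0.75981766 -1.9907526 ] [-3.91473649e+01 -5.79572557e+00 -1.39065789e+01  8.16351717e+01
  5.47846993e-03 -1.37750223e+01]
[944.2  44.5]
[323.6 239.7]
0.5697745154156916 31.417732699628687 [-0.62173171  0.60192669 -2.2510246 ]
```

View pics/w3c.png

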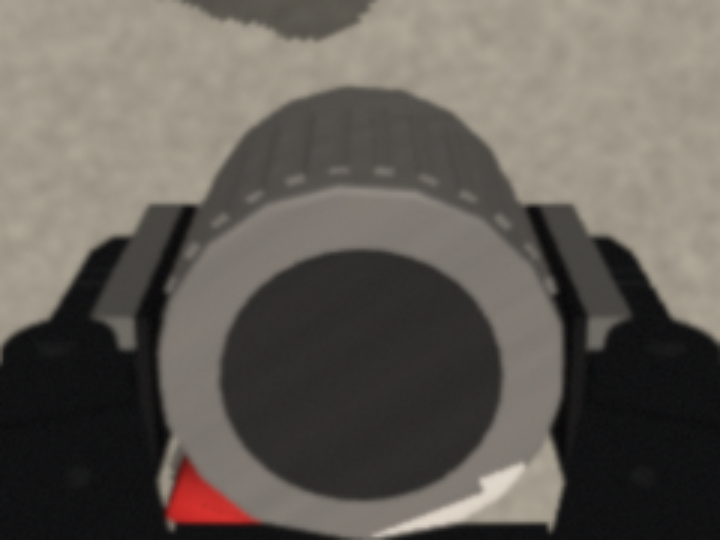

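The gripped cap's dark top disc is centred at crop (361,375), i.e. about (320,345) in the picture, level between the pads.

Run:
```python
from h import *
d=np.load('pics/w3.npy'); C=(*d[:4],d[4:].reshape(4,4))
s=robot.get_state(); R=np.array(s['tcp_rot'])
for uv in [(320.3,345.0),(320.3,340.5)]:
  p=plane(C,uv,.1571+.0357);print((R.T@(p-s['eef_pos'])*1000).round(2))
print(R.T@(np.array([.5213,.1705,.1571])-s['eef_pos']))
```

```text
[ -0.89  -1.39 -37.87]
[  0.97  -1.39 -37.88]
[ 0.13620333  0.37492436 -0.00240096]
```

To row units: 376 mm is 0.376, 136 mm is 0.136.

arm_command(commands=[{"xyz": [0.136, 0.376, 0], "yaw": 0, "hand": 1}, {"xyz": [0.136, 0.376, 0], "yaw": 0, "hand": 1}, {"xyz": [0.136, 0.376, 0], "yaw": 0, "hand": 1}, {"xyz": [0.136, 0.376, 0], "yaw": 0, "hand": 1}, {"xyz": [0.136, 0.376, 0], "yaw": 0, "hand": 1}, {"xyz": [0.136, 0.376, 0], "yaw": 0, "hand": 1}, {"xyz": [0.136, 0.376, 0], "yaw": 0, "hand": 1}, {"xyz": [0.136, 0.376, 0], "yaw": 0, "hand": 1}, {"xyz": [0.136, 0.376, 0], "yaw": 0, "hand": 1}, {"xyz": [0.136, 0.376, 0], "yaw": 0, "hand": 1}])

```text
clock: 5.63
eef_pos: [0.5201, 0.1752, 0.1523]
tcp_rot: [[-0.904, 0.427, -0.003], [0.427, 0.904, 0.001], [0.003, -0.001, -1.0]]
force: [-0.9, -0.5, -1.0]
grip_width: 0.566
finger_force: 31.6
```

arm_command(commands=[{"xyz": [0, 0, 0], "yaw": 0, "hand": 1}, {"xyz": [0, 0, 0], "yaw": 0, "hand": 1}, {"xyz": [0, 0, 0], "yaw": 0, "hand": 1}, {"xyz": [0, 0, 0], "yaw": 0, "hand": 1}])

```text
clock: 5.97
eef_pos: [0.5213, 0.1706, 0.1534]
tcp_rot: [[-0.903, 0.43, -0.001], [0.43, 0.903, -0.0], [0.001, -0.001, -1.0]]
force: [-0.6, 0.9, -1.1]
grip_width: 0.568
finger_force: 31.6
```

To row units: 53 mm is 0.053, 50 mm is 0.05.

arm_command(commands=[{"xyz": [-0.0005, 0.0009, 0.02], "yaw": 0, "hand": 1}, {"xyz": [-0.0005, 0.0009, 0.04], "yaw": 0, "hand": 1}, {"xyz": [-0.0005, 0.0009, 0.05], "yaw": 0, "hand": 1}, {"xyz": [-0.0005, 0.0009, 0.053], "yaw": 0, "hand": 1}, {"xyz": [-0.0005, 0.0009, 0.053], "yaw": 0, "hand": 1}, {"xyz": [-0.0005, 0.0009, 0.053], "yaw": 0, "hand": 1}, {"xyz": [-0.0005, 0.0009, 0.053], "yaw": 0, "hand": 1}, {"xyz": [-0.0005, 0.0009, 0.053], "yaw": 0, "hand": 1}])

```text
clock: 6.63
eef_pos: [0.5233, 0.1722, 0.1025]
tcp_rot: [[-0.904, 0.429, 0.002], [0.429, 0.904, 0.0], [-0.002, 0.001, -1.0]]
force: [0.5, 0.4, -0.7]
grip_width: 0.57
finger_force: 31.6
```

```bash
cat > st.py <<'E'
from h import *
s=robot.get_state()
for k in('clock','eef_pos','force','ft_torque','grip_width','finger_force','qpos'): print(k,np.round(s[k],4))
E
python3 st.py
python3 - <<'E'
from h import *
snap('scene','s1'); snap('side','sd1')
a=cv2.imread('pics/s1.png')[240:380,340:500];b=cv2.imread('pics/sd1.png')[90:230,200:360]
cv2.imwrite('pics/c1.png',cv2.resize(np.hstack([a,b]),None,fx=2.5,fy=2.5))
E
```

```text
clock 6.6333
eef_pos [0.5233 0.1722 0.1025]
force [ 0.5182  0.4301 -0.6665]
ft_torque [ 0.0549 -0.0281 -0.0278]
grip_width 0.5704
finger_force 31.649
qpos [ 4.60160e+00 -1.79780e+00 -1.57680e+01  7.59272e+01  4.60000e-03
  2.99780e+01]
```

View pics/c1.png

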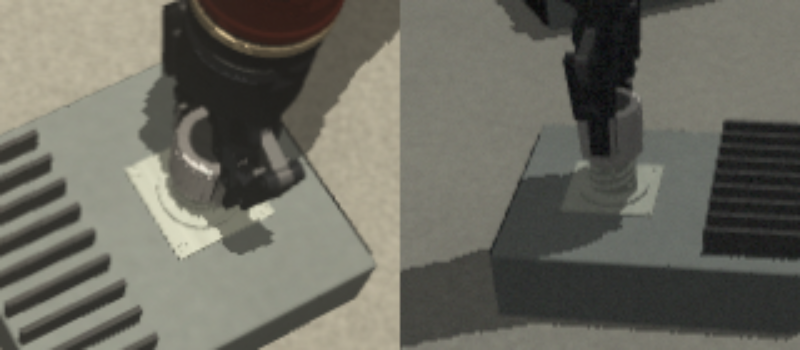

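Both views show the cap just above the outlet and in line with it. Lowering in steps.

To row units: 12 mm is 0.012, 11 mm is 0.011.

arm_command(commands=[{"xyz": [0.0007, 0, 0.004], "yaw": 0, "hand": 1}, {"xyz": [0.0007, 0, 0.008], "yaw": 0, "hand": 1}, {"xyz": [0.0007, 0, 0.011], "yaw": 0, "hand": 1}, {"xyz": [0.0007, 0, 0.012], "yaw": 0, "hand": 1}, {"xyz": [0.0007, 0, 0.012], "yaw": 0, "hand": 1}, {"xyz": [0.0007, 0, 0.012], "yaw": 0, "hand": 1}])

```text
clock: 7.23
eef_pos: [0.5218, 0.1725, 0.0892]
tcp_rot: [[-0.904, 0.428, -0.0], [0.428, 0.904, 0.0], [0.0, -0.0, -1.0]]
force: [0.2, -0.3, -0.3]
grip_width: 0.569
finger_force: 31.6
```

To row units: 2 mm is 0.002, 1 mm is 0.001.

arm_command(commands=[{"xyz": [0, 0, 0.001], "yaw": 0, "hand": 1}, {"xyz": [0, 0, 0.002], "yaw": 0, "hand": 1}, {"xyz": [0, 0, 0.002], "yaw": 0, "hand": 1}, {"xyz": [0, 0, 0.002], "yaw": 0, "hand": 1}])

```text
clock: 7.57
eef_pos: [0.5219, 0.1725, 0.0873]
tcp_rot: [[-0.904, 0.428, -0.0], [0.428, 0.904, 0.0], [0.0, 0.0, -1.0]]
force: [-1.0, -0.0, -0.9]
grip_width: 0.568
finger_force: 31.6
```

To row units: 1.5 mm is 0.0015, 0.7 mm is 0.0007.

arm_command(commands=[{"xyz": [0, 0, 0.0007], "yaw": 0, "hand": 1}, {"xyz": [0, 0, 0.0015], "yaw": 0, "hand": 1}, {"xyz": [0, 0, 0.0015], "yaw": 0, "hand": 1}, {"xyz": [0, 0, 0.0015], "yaw": 0, "hand": 1}])

```text
clock: 7.9
eef_pos: [0.5219, 0.1725, 0.0858]
tcp_rot: [[-0.904, 0.428, -0.0], [0.428, 0.904, 0.0], [0.0, 0.0, -1.0]]
force: [0.2, -0.3, -1.2]
grip_width: 0.571
finger_force: 31.6
```

To row units: 1 mm is 0.001, 0.5 mm is 0.0005.

arm_command(commands=[{"xyz": [0, 0, 0.0005], "yaw": 0, "hand": 1}, {"xyz": [0, 0, 0.001], "yaw": 0, "hand": 1}, {"xyz": [0, 0, 0.001], "yaw": 0, "hand": 1}])

```text
clock: 8.15
eef_pos: [0.5219, 0.1725, 0.0847]
tcp_rot: [[-0.904, 0.428, -0.0], [0.428, 0.904, 0.0], [0.0, -0.0, -1.0]]
force: [-0.3, -0.7, -0.8]
grip_width: 0.564
finger_force: 31.6
```

To row units: 1 mm is 0.001, 0.5 mm is 0.0005.

arm_command(commands=[{"xyz": [0, 0, 0.0005], "yaw": 0, "hand": 1}, {"xyz": [0, 0, 0.001], "yaw": 0, "hand": 1}, {"xyz": [0, 0, 0.001], "yaw": 0, "hand": 1}])

```text
clock: 8.4
eef_pos: [0.5219, 0.1725, 0.0837]
tcp_rot: [[-0.904, 0.428, -0.0], [0.428, 0.904, 0.0], [0.0, -0.0, -1.0]]
force: [-0.1, -0.3, -1.4]
grip_width: 0.566
finger_force: 31.6
```

To row units: 1 mm is 0.001, 0.5 mm is 0.0005.

arm_command(commands=[{"xyz": [0, 0, 0.0005], "yaw": 0, "hand": 1}, {"xyz": [0, 0, 0.001], "yaw": 0, "hand": 1}, {"xyz": [0, 0, 0.001], "yaw": 0, "hand": 1}])

```text
clock: 8.65
eef_pos: [0.5219, 0.1725, 0.0828]
tcp_rot: [[-0.904, 0.428, 0.0], [0.428, 0.904, 0.0], [-0.0, 0.0, -1.0]]
force: [-0.6, -0.2, -0.4]
grip_width: 0.564
finger_force: 31.7
```

To row units: 1 mm is 0.001, 0.5 mm is 0.0005.

arm_command(commands=[{"xyz": [0, 0, 0.0005], "yaw": 0, "hand": 1}, {"xyz": [0, 0, 0.001], "yaw": 0, "hand": 1}, {"xyz": [0, 0, 0.001], "yaw": 0, "hand": 1}])

```text
clock: 8.9
eef_pos: [0.5221, 0.1725, 0.0824]
tcp_rot: [[-0.904, 0.428, 0.001], [0.428, 0.904, 0.0], [-0.001, 0.0, -1.0]]
force: [-1.5, 0.7, 4.2]
grip_width: 0.569
finger_force: 32.2
```

To row units: 0.5 mm is 0.0005.

arm_command(commands=[{"xyz": [0, 0, 0.0005], "yaw": 0, "hand": 1}, {"xyz": [0, 0, 0.0005], "yaw": 0, "hand": 1}])

```text
clock: 9.07
eef_pos: [0.5223, 0.1725, 0.0823]
tcp_rot: [[-0.904, 0.428, 0.001], [0.428, 0.904, 0.0], [-0.001, 0.0, -1.0]]
force: [-3.0, -1.0, 6.8]
grip_width: 0.568
finger_force: 32.4
```

To row units: -0.6 mm is -0.0006, -0.3 mm is -0.0003, -10 degrees is -0.0556.

arm_command(commands=[{"xyz": [0, 0, 0], "yaw": -0.0167, "hand": 1}, {"xyz": [0, 0, -0.0003], "yaw": -0.0333, "hand": 1}, {"xyz": [0, 0, -0.0006], "yaw": -0.0556, "hand": 1}, {"xyz": [0, 0, -0.0006], "yaw": -0.0556, "hand": 1}])

```text
clock: 9.4
eef_pos: [0.5228, 0.1724, 0.083]
tcp_rot: [[-0.965, 0.261, 0.002], [0.261, 0.965, -0.0], [-0.002, 0.0, -1.0]]
force: [-0.1, -0.8, 5.0]
grip_width: 0.57
finger_force: 32.2
```

```bash
python3 st.py
```

```text
clock 9.4
eef_pos [0.5228 0.1724 0.083 ]
force [-0.0957 -0.8196  5.0348]
ft_torque [-0.1159 -0.0686  0.0704]
grip_width 0.5702
finger_force 32.2336
qpos [ 4.64180e+00 -1.28040e+00 -1.73109e+01  7.38497e+01 -1.43000e-02
  1.97759e+01]
```

To row units: -1.3 mm is -0.0013, -1 mm is -0.001, -20 degrees is -0.1111.

arm_command(commands=[{"xyz": [0, 0, -0.0003], "yaw": -0.0278, "hand": 1}, {"xyz": [0, 0, -0.0007], "yaw": -0.0556, "hand": 1}, {"xyz": [0, 0, -0.001], "yaw": -0.0833, "hand": 1}, {"xyz": [0, 0, -0.0013], "yaw": -0.1111, "hand": 1}, {"xyz": [0, 0, -0.0013], "yaw": -0.1111, "hand": 1}])

```text
clock: 9.82
eef_pos: [0.5228, 0.1724, 0.0843]
tcp_rot: [[-0.996, -0.086, 0.002], [-0.086, 0.996, 0.0], [-0.002, -0.0, -1.0]]
force: [0.5, -0.0, 6.1]
grip_width: 0.571
finger_force: 32.2
```

To row units: -1.3 mm is -0.0013, -1 mm is -0.001, -20 degrees is -0.1111.

arm_command(commands=[{"xyz": [0, 0, -0.0003], "yaw": -0.0278, "hand": 1}, {"xyz": [0, 0, -0.0007], "yaw": -0.0556, "hand": 1}, {"xyz": [0, 0, -0.001], "yaw": -0.0833, "hand": 1}, {"xyz": [0, 0, -0.0013], "yaw": -0.1111, "hand": 1}, {"xyz": [0, 0, -0.0013], "yaw": -0.1111, "hand": 1}])

```text
clock: 10.23
eef_pos: [0.5229, 0.1725, 0.0857]
tcp_rot: [[-0.907, -0.422, 0.002], [-0.422, 0.907, 0.0], [-0.002, -0.001, -1.0]]
force: [0.1, 0.4, 6.0]
grip_width: 0.568
finger_force: 32.3
```

To row units: -1.3 mm is -0.0013, -1 mm is -0.001, -20 degrees is -0.1111.

arm_command(commands=[{"xyz": [0, 0, -0.0003], "yaw": -0.0278, "hand": 1}, {"xyz": [0, 0, -0.0007], "yaw": -0.0556, "hand": 1}, {"xyz": [0, 0, -0.001], "yaw": -0.0833, "hand": 1}, {"xyz": [0, 0, -0.0013], "yaw": -0.1111, "hand": 1}, {"xyz": [0, 0, -0.0013], "yaw": -0.1111, "hand": 1}])

```text
clock: 10.65
eef_pos: [0.5222, 0.1724, 0.086]
tcp_rot: [[-0.709, -0.705, 0.001], [-0.705, 0.709, -0.0], [-0.001, -0.001, -1.0]]
force: [0.6, -0.5, 0.2]
grip_width: 0.569
finger_force: 31.8
```

To row units: -0.7 mm is -0.0007, -0.3 mm is -0.0003, -10 degrees is -0.0556.

arm_command(commands=[{"xyz": [0, 0, -0.0003], "yaw": -0.0278, "hand": 1}, {"xyz": [0, 0, -0.0007], "yaw": -0.0556, "hand": 1}, {"xyz": [0, 0, -0.0007], "yaw": -0.0556, "hand": 1}])

```text
clock: 10.9
eef_pos: [0.5218, 0.1725, 0.0863]
tcp_rot: [[-0.578, -0.816, -0.0], [-0.816, 0.578, 0.0], [0.0, 0.0, -1.0]]
force: [-0.1, 0.0, -0.8]
grip_width: 0.565
finger_force: 31.8
```

To row units: 3.5 mm is 0.0035, 3 mm is 0.003, 8 degrees is 0.0444.

arm_command(commands=[{"xyz": [0, 0, 0], "yaw": 0.0278, "hand": 1}, {"xyz": [0, 0, 0.001], "yaw": 0.0444, "hand": 1}, {"xyz": [0, 0, 0.002], "yaw": 0.0444, "hand": 1}, {"xyz": [0, 0, 0.003], "yaw": 0.0444, "hand": 1}, {"xyz": [0, 0, 0.0035], "yaw": 0.0444, "hand": 1}, {"xyz": [0, 0, 0.0035], "yaw": 0.0444, "hand": 1}])

```text
clock: 11.4
eef_pos: [0.5224, 0.1725, 0.0836]
tcp_rot: [[-0.687, -0.727, 0.001], [-0.727, 0.687, 0.0], [-0.001, -0.001, -1.0]]
force: [-0.3, 0.1, 4.3]
grip_width: 0.57
finger_force: 31.8
```

To row units: 1.5 mm is 0.0015, 1 mm is 0.001.

arm_command(commands=[{"xyz": [0, 0, 0.0005], "yaw": 0, "hand": 1}, {"xyz": [0, 0, 0.001], "yaw": 0, "hand": 1}, {"xyz": [0, 0, 0.0015], "yaw": 0, "hand": 1}, {"xyz": [0, 0, 0.0015], "yaw": 0, "hand": 1}])

```text
clock: 11.73
eef_pos: [0.5215, 0.1725, 0.0809]
tcp_rot: [[-0.687, -0.727, -0.001], [-0.727, 0.687, 0.0], [0.001, 0.001, -1.0]]
force: [0.1, 0.0, -1.2]
grip_width: 0.57
finger_force: 31.5
```

To row units: 1 mm is 0.001, 0.5 mm is 0.0005.

arm_command(commands=[{"xyz": [0, 0, 0.0005], "yaw": 0, "hand": 1}, {"xyz": [0, 0, 0.001], "yaw": 0, "hand": 1}, {"xyz": [0, 0, 0.001], "yaw": 0, "hand": 1}])

```text
clock: 11.98
eef_pos: [0.5216, 0.1725, 0.0801]
tcp_rot: [[-0.687, -0.727, -0.001], [-0.727, 0.687, 0.0], [0.0, 0.001, -1.0]]
force: [-0.4, 0.8, -1.1]
grip_width: 0.572
finger_force: 31.5
```

To row units: 1 mm is 0.001, 0.5 mm is 0.0005.

arm_command(commands=[{"xyz": [0, 0, 0.0005], "yaw": 0, "hand": 1}, {"xyz": [0, 0, 0.001], "yaw": 0, "hand": 1}, {"xyz": [0, 0, 0.001], "yaw": 0, "hand": 1}])

```text
clock: 12.23
eef_pos: [0.5219, 0.1725, 0.0795]
tcp_rot: [[-0.687, -0.727, 0.0], [-0.727, 0.687, 0.0], [-0.0, 0.0, -1.0]]
force: [-0.9, -0.4, -1.4]
grip_width: 0.567
finger_force: 31.6
```

To row units: 1 mm is 0.001, 0.5 mm is 0.0005.

arm_command(commands=[{"xyz": [0, 0, 0.0005], "yaw": 0, "hand": 1}, {"xyz": [0, 0, 0.001], "yaw": 0, "hand": 1}, {"xyz": [0, 0, 0.001], "yaw": 0, "hand": 1}])

```text
clock: 12.48
eef_pos: [0.5221, 0.1726, 0.0792]
tcp_rot: [[-0.687, -0.727, 0.001], [-0.727, 0.687, 0.0], [-0.001, -0.0, -1.0]]
force: [-3.6, -1.7, 5.1]
grip_width: 0.569
finger_force: 32.2
```

To row units: 1 mm is 0.001, 0.5 mm is 0.0005.

arm_command(commands=[{"xyz": [0, 0, 0.0005], "yaw": 0, "hand": 1}, {"xyz": [0, 0, 0.001], "yaw": 0, "hand": 1}, {"xyz": [0, 0, 0.001], "yaw": 0, "hand": 1}])

```text
clock: 12.73
eef_pos: [0.5223, 0.1727, 0.079]
tcp_rot: [[-0.687, -0.727, 0.001], [-0.727, 0.687, 0.0], [-0.001, -0.001, -1.0]]
force: [-5.4, -0.4, 11.2]
grip_width: 0.572
finger_force: 32.9
```

```bash
python3 st.py
```

```text
clock 12.7333
eef_pos [0.5223 0.1727 0.079 ]
force [-5.4149 -0.4125 11.2356]
ft_torque [0.0321 1.0269 0.071 ]
grip_width 0.5717
finger_force 32.942
qpos [ 4.65820e+00 -1.15020e+00 -1.76139e+01  7.34676e+01  1.38000e-02
 -4.19819e+01]
```

To row units: -0.8 mm is -0.0008, -0.6 mm is -0.0006, 20 degrees is 0.1111.

arm_command(commands=[{"xyz": [0, 0, -0.0008], "yaw": 0, "hand": 1}, {"xyz": [0, 0, -0.0006], "yaw": 0.0222, "hand": 1}, {"xyz": [0, 0, -0.0003], "yaw": 0.0444, "hand": 1}, {"xyz": [0, 0, 0], "yaw": 0.0667, "hand": 1}, {"xyz": [0, 0, 0.0003], "yaw": 0.0889, "hand": 1}, {"xyz": [0, 0, 0.0005], "yaw": 0.1111, "hand": 1}, {"xyz": [0, 0, 0.0005], "yaw": 0.1111, "hand": 1}])

```text
clock: 13.32
eef_pos: [0.5226, 0.1725, 0.0778]
tcp_rot: [[-0.895, -0.445, 0.002], [-0.445, 0.895, 0.0], [-0.002, -0.001, -1.0]]
force: [0.8, -0.7, 5.1]
grip_width: 0.567
finger_force: 32.2
```

```bash
python3 st.py
```

```text
clock 13.3167
eef_pos [0.5226 0.1725 0.0778]
force [ 0.8479 -0.6759  5.0865]
ft_torque [-0.0423 -0.0651 -0.1565]
grip_width 0.5671
finger_force 32.2112
qpos [ 4.64670e+00 -1.08820e+00 -1.76778e+01  7.33136e+01  2.90000e-03
 -2.17984e+01]
```

To row units: 2.7 mm is 0.0027, 2.3 mm is 0.0023, 40 degrees is 0.2222.

arm_command(commands=[{"xyz": [0, 0, 0.0003], "yaw": 0.0278, "hand": 1}, {"xyz": [0, 0, 0.0007], "yaw": 0.0556, "hand": 1}, {"xyz": [0, 0, 0.001], "yaw": 0.0833, "hand": 1}, {"xyz": [0, 0, 0.0013], "yaw": 0.1111, "hand": 1}, {"xyz": [0, 0, 0.0017], "yaw": 0.1389, "hand": 1}, {"xyz": [0, 0, 0.002], "yaw": 0.1667, "hand": 1}, {"xyz": [0, 0, 0.0023], "yaw": 0.1944, "hand": 1}, {"xyz": [0, 0, 0.0027], "yaw": 0.2222, "hand": 1}, {"xyz": [0, 0, 0.0027], "yaw": 0.2222, "hand": 1}])

```text
clock: 14.07
eef_pos: [0.5226, 0.1725, 0.0751]
tcp_rot: [[-0.972, 0.234, 0.002], [0.234, 0.972, 0.0], [-0.002, 0.0, -1.0]]
force: [-0.3, 0.2, 4.7]
grip_width: 0.567
finger_force: 32.2
```

To row units: 2.7 mm is 0.0027, 2.3 mm is 0.0023, 40 degrees is 0.2222.

arm_command(commands=[{"xyz": [0, 0, 0.0003], "yaw": 0.0278, "hand": 1}, {"xyz": [0, 0, 0.0007], "yaw": 0.0556, "hand": 1}, {"xyz": [0, 0, 0.001], "yaw": 0.0833, "hand": 1}, {"xyz": [0, 0, 0.0013], "yaw": 0.1111, "hand": 1}, {"xyz": [0, 0, 0.0017], "yaw": 0.1389, "hand": 1}, {"xyz": [0, 0, 0.002], "yaw": 0.1667, "hand": 1}, {"xyz": [0, 0, 0.0023], "yaw": 0.1944, "hand": 1}, {"xyz": [0, 0, 0.0027], "yaw": 0.2222, "hand": 1}, {"xyz": [0, 0, 0.0027], "yaw": 0.2222, "hand": 1}])

```text
clock: 14.82
eef_pos: [0.5226, 0.1725, 0.0724]
tcp_rot: [[-0.594, 0.804, 0.002], [0.804, 0.594, 0.0], [-0.001, 0.001, -1.0]]
force: [-1.6, 0.2, 6.1]
grip_width: 0.565
finger_force: 32.3
```

```bash
python3 st.py
```

```text
clock 14.8167
eef_pos [0.5226 0.1725 0.0724]
force [-1.5718  0.2312  6.0882]
ft_torque [-0.0616  0.0921 -0.0637]
grip_width 0.5654
finger_force 32.2817
qpos [ 4.64560e+00 -8.91100e-01 -1.80508e+01  7.27443e+01 -2.70000e-03
  5.81866e+01]
```

To row units: 1.7 mm is 0.0017, 1.3 mm is 0.0013, 25 degrees is 0.1389.

arm_command(commands=[{"xyz": [0, 0, 0.0003], "yaw": 0.0278, "hand": 1}, {"xyz": [0, 0, 0.0007], "yaw": 0.0556, "hand": 1}, {"xyz": [0, 0, 0.001], "yaw": 0.0833, "hand": 1}, {"xyz": [0, 0, 0.0013], "yaw": 0.1111, "hand": 1}, {"xyz": [0, 0, 0.0017], "yaw": 0.1389, "hand": 1}, {"xyz": [0, 0, 0.0017], "yaw": 0.1389, "hand": 1}])

```text
clock: 15.32
eef_pos: [0.5227, 0.1725, 0.0708]
tcp_rot: [[-0.199, 0.98, 0.002], [0.98, 0.199, 0.0], [-0.0, 0.002, -1.0]]
force: [0.1, 0.4, 6.1]
grip_width: 0.569
finger_force: 32.3
```

To row units: 0.5 mm is 0.0005, 0.3 mm is 0.0003, 8 degrees is 0.0444.

arm_command(commands=[{"xyz": [0, 0, 0.0003], "yaw": 0.0222, "hand": 1}, {"xyz": [0, 0, 0.0005], "yaw": 0.0444, "hand": 1}, {"xyz": [0, 0, 0.0005], "yaw": 0.0444, "hand": 1}])

```text
clock: 15.57
eef_pos: [0.5226, 0.1724, 0.0702]
tcp_rot: [[-0.061, 0.998, 0.002], [0.998, 0.061, -0.0], [-0.0, 0.002, -1.0]]
force: [-0.1, -0.7, 5.6]
grip_width: 0.57
finger_force: 32.3
```

```bash
python3 st.py
```

```text
clock 15.5667
eef_pos [0.5226 0.1724 0.0702]
force [-0.0758 -0.6894  5.6113]
ft_torque [-0.1452  0.0347 -0.0964]
grip_width 0.57
finger_force 32.2587
qpos [ 4.64400e+00 -8.09000e-01 -1.82030e+01  7.25107e+01 -1.09000e-02
  9.11214e+01]
```

To row units: 0.5 mm is 0.0005, 0.3 mm is 0.0003, 8 degrees is 0.0444.

arm_command(commands=[{"xyz": [0, 0, 0.0003], "yaw": 0.0222, "hand": 1}, {"xyz": [0, 0, 0.0005], "yaw": 0.0444, "hand": 1}, {"xyz": [0, 0, 0.0005], "yaw": 0.0444, "hand": 1}])

```text
clock: 15.82
eef_pos: [0.5226, 0.1723, 0.0698]
tcp_rot: [[0.078, 0.997, 0.002], [0.997, -0.078, -0.0], [-0.0, 0.002, -1.0]]
force: [-0.7, -1.1, 7.1]
grip_width: 0.569
finger_force: 32.3
```

To row units: 0.5 mm is 0.0005, 0.3 mm is 0.0003, 8 degrees is 0.0444.

arm_command(commands=[{"xyz": [0, 0, 0.0003], "yaw": 0.0222, "hand": 1}, {"xyz": [0, 0, 0.0005], "yaw": 0.0444, "hand": 1}, {"xyz": [0, 0, 0.0005], "yaw": 0.0444, "hand": 1}])

```text
clock: 16.07
eef_pos: [0.5227, 0.1722, 0.0697]
tcp_rot: [[0.216, 0.976, 0.002], [0.976, -0.216, -0.0], [-0.0, 0.002, -1.0]]
force: [-2.0, -1.2, 9.3]
grip_width: 0.565
finger_force: 32.7
```

```bash
python3 st.py
```

```text
clock 16.0667
eef_pos [0.5227 0.1722 0.0697]
force [-1.9695 -1.2058  9.282 ]
ft_torque [-0.2447  0.4648 -0.0407]
grip_width 0.5649
finger_force 32.7052
qpos [ 4.635200e+00 -7.959000e-01 -1.824060e+01  7.244550e+01 -3.440000e-02
  1.071151e+02]
```

To row units: -0.9 mm is -0.0009.

arm_command(commands=[{"xyz": [0, 0, -0.0009], "yaw": 0, "hand": 1}, {"xyz": [0, 0, -0.0009], "yaw": 0, "hand": 1}, {"xyz": [0, 0, -0.0009], "yaw": 0, "hand": -1}, {"xyz": [0, 0, -0.0009], "yaw": 0, "hand": -1}, {"xyz": [0, 0, -0.0009], "yaw": 0, "hand": -1}, {"xyz": [0, 0, -0.0009], "yaw": 0, "hand": -1}, {"xyz": [0, 0, -0.0009], "yaw": 0, "hand": -1}, {"xyz": [0, 0, -0.0009], "yaw": 0, "hand": -1}])

```text
clock: 16.73
eef_pos: [0.5218, 0.1725, 0.0692]
tcp_rot: [[0.214, 0.977, -0.0], [0.977, -0.214, 0.0], [0.0, -0.0, -1.0]]
force: [0.0, -0.1, -0.3]
grip_width: 1.0
finger_force: 0.0
```

To row units: -150 mm is -0.15, -120 mm is -0.12.

arm_command(commands=[{"xyz": [0, 0, -0.01], "yaw": 0, "hand": -1}, {"xyz": [0, 0, -0.04], "yaw": 0, "hand": -1}, {"xyz": [0, 0, -0.08], "yaw": 0, "hand": -1}, {"xyz": [0, 0, -0.12], "yaw": 0, "hand": -1}, {"xyz": [0, 0, -0.15], "yaw": 0, "hand": -1}, {"xyz": [0, 0, -0.15], "yaw": 0, "hand": -1}, {"xyz": [0, 0, -0.15], "yaw": 0, "hand": -1}, {"xyz": [0, 0, -0.15], "yaw": 0, "hand": -1}])

```text
clock: 17.4
eef_pos: [0.5219, 0.1725, 0.2194]
tcp_rot: [[0.214, 0.977, 0.0], [0.977, -0.214, 0.0], [0.0, 0.0, -1.0]]
force: [0.7, 0.8, -0.1]
grip_width: 1.0
finger_force: 0.0
```

```bash
python3 st.py
python3 - <<'E'
from h import *
snap('side','sd2'); C=cal('side')
b=cv2.imread('pics/sd2.png')[105:205,230:350]
cv2.imwrite('pics/c2.png',cv2.resize(b,None,fx=5,fy=5,interpolation=cv2.INTER_CUBIC))
for z in(.102,.106,.110): # predicted top disc and rim near edge in crop coords
    print(z,((proj(C,(.522,.172,z))-[230,105])*5).round(1),((proj(C,(.522,.172,z-.042))-[230,105])*5).round(1))
E
```

```text
clock 17.4
eef_pos [0.5219 0.1725 0.2194]
force [ 0.7287  0.8064 -0.1107]
ft_torque [0.0272 0.0198 0.0109]
grip_width 1.0003
finger_force 0.0
qpos [ 4.647300e+00 -2.987800e+00 -4.761400e+00  8.821990e+01  6.600000e-03
  1.070145e+02]
0.102 [262.6 211.2] [268.6 301.3]
0.106 [262.  202.3] [268. 293.]
0.11 [261.4 193.4] [267.5 284.6]
```

View pics/c2.png

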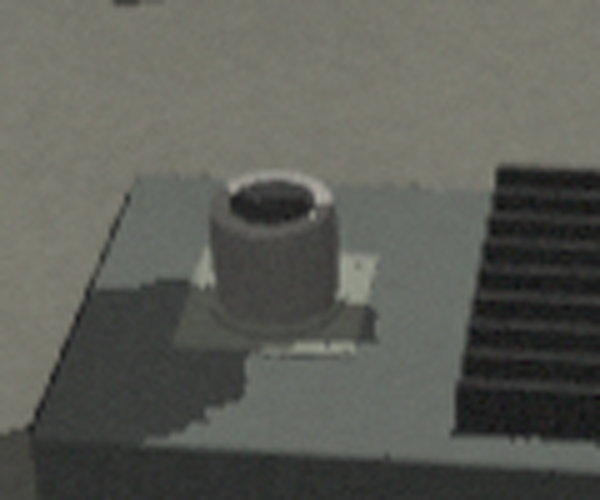

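The cap stands upright on the flange. Its top disc at crop (272,203) fits the predicted (262,202) for a top height of 0.106 m, which is home. The last turn brought no further sinking, and the gripper is clear, so I'm handing in.

```bash
python3 -c "
from cell import robot
print(robot.close_job())"
```

```text
the job is handed in; nothing more can be done
None
```

The cap is screwed down onto the outlet's flange, let go and standing upright with the arm clear, and I handed the job in at about 17.5 s; no verdict came back. The highest force I read at the wrist was about 11 N.

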